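# Fetch the star cutter from under the wire shelf with a reacher

### The job

The star-shaped cookie cutter has slid under the low wire shelf. Pick up the reacher, push its open jaws in under the shelf around the cutter, squeeze the trigger to grip it, draw it out in the closed jaws until the whole cutter lies on the open worktop in front of the shelf, then let go, leaving reacher and cutter lying on the worktop. Do not touch the cutter with the robot's own gripper, and leave the garlic bulb where it is.

Things in the scene. Friction and masses are not known exactly. Their poses are not given: they have to be found in the camera images.
- reacher: Grey and black reacher, 250 mm long, 46 high, 0.27 kg. Origin: underside, below the handle's middle; x to the jaws, y to the trigger's side. Handle: two upright bars 40 mm high (z 6 to 46), about 66 mm long, flat outer faces at y = -28 (fixed bar) and +28 mm (trigger): grip these from above. Closed to about 52 mm it is held lightly, jaws nearly open; centre of mass within 25 mm
- jaw_middle (a point): Middle between the reacher's two jaws, 158 mm ahead of the handle's middle and 15 mm over the tool's underside: the thing to grip belongs here, within 15 mm. The jaws pivot 58 mm behind this point and reach 27 mm beyond it; open they are 104 mm apart inside, 114 mm outside; z 4 to 30 mm. The solid knuckle between them ends 41 mm behind this point
- reacher_trigger (a joint): Sprung trigger bar, slides straight to the fixed bar. 0: at rest, jaws open; 0.020 m: fully in, jaws shut, handle 36 mm wide outside. Takes 4 N to start, 10 N to the end when empty. On the cutter it stops at 0.010 to 0.018 m (handle 38 to 46 mm wide); squeeze with 25 to 40 N. Springs back open when let go
- cutter: Star-shaped tin cookie cutter, 59 x 57 mm, 20 mm high, 0.03 kg, lying flat on the worktop under the shelf at any yaw, 50 to 65 mm behind its front edge, left or right of its middle. Origin: centre of its underside, z up
- rack: Fixed low shelf riser of steel wire: 320 mm wide (y), 160 deep (x), 82 high, 76 clear beneath. Origin: under its centre, at the worktop; x points to its back, so its open front edge is at x = -80 mm; side frames at y = +-157 mm. Cutter and garlic bulb stand about 140 mm apart in y. Left of it a tall bread bin begins at world y = 0.02, its front at world x = 0.62: keep the tool off it
- garlic: Garlic bulb, 60 x 57 mm, 58 mm high, standing under the shelf on the other side from the cutter; to be left alone. Origin: centre of its underside

How it is judged:
By the outcome, as a careful person would: the job done as asked, in the order asked, and still so for the second after the job is handed in, with the robot touching nothing.
It also fails if it takes over 43 s, if anything falls off the work surface, if the arm or the gripper's body presses on something with over 40 N, if the wrist force passes 120 N, or if a joint passes its speed limit or range.

### The arm

A 6-joint arm with a two-finger parallel gripper is mounted at the origin on a cart in front of the work surface, level with it; the furniture and walls round the work are solid. World frame = base frame: x ahead of the robot, y to its left, z up, the work surface at z = 0. Lengths are in m, angles in rad, forces in N, time in s.
With the tool pointing down it reaches from about 0.375 to 0.9 m from the base axis. Payload 3.1 kg.
Tool frame: the origin (TCP) lies midway between the tips of the shut fingers; the grasp point (between the pads) lies robot.grip_depth behind it (robot.grip_depth is the distance from the TCP to the grasp point, in m); z points along the fingers, y is the line along which they close (so a half turn about z gives the same grasp; the last joint's range is limited). The gripper opens to 87 mm and grips with 3 to 60 N. Pads are 19 mm wide; open, the fingers measure 117 mm over their backs; the gripper's body (75 mm by 190 mm) begins 51 mm behind the grasp point.
Start: joints at [0.998, 0.527, 1.433, -0, 1.181, -0.178], TCP at [0.24, 0.577, 0.223] pointing down, gripper open.
Joint ranges: [-3.08, 3.08], [-0.75, 2.2], [0.22, 2.44], [-1.43, 4.57], [0, 2.65], [-2.85, 2.85]. Speed limits (rad/s): [2.79, 2.79, 3.14, 3.14, 3.14, 3.14].

### API

Orientations are given as a unit quaternion [x, y, z, w].
In Python, from rig import robot gives the robot as it stands.
- The arm moves only by the tool advance, called after "Request:" by a JSON object that holds its "api" and its "payload". Schema: {"type":"object","properties":{"deltas":{"type":"array","items":{"type":"array","prefixItems":[{"type":"array","items":{"type":"number"},"minItems":3,"maxItems":3},{"type":"number"}],"minItems":2,"maxItems":2},"minItems":1,"maxItems":20},"finger_gap":{"type":"number"},"clamp_n":{"type":"number"},"only":{"type":"string"},"quiet":{"type":"boolean"},"lines":{"type":"string"}},"required":["deltas"],"additionalProperties":false}. deltas is a list of rows, 1 to 20 of them, each written [[dx, dy, dz], turn]: dx, dy, dz in shares of 0.25 m (1.0 is 0.25 m), then a turn about the tool's z in fractions of the full range, 1 being pi rad; each row shifts and turns the commanded pose from where the row before left it, along the tool's axes as they then stand; what a row does not reach is not made up. A row lasts 1/12 s, in which the tool goes at most 0.0417 m and 0.125 rad, less where a joint would pass 70% of its speed; a pose out of reach is approached as far as the arm can. finger_gap is the finger opening in m, set as the call begins (left out keeps the last). The fingers move at their own pace and stop on an object; clamp_n is the grip in N (left out, the last holds). Time passes only in rows, so rows that do not move let the fingers close. The tool returns the time, the measured TCP pose, the force, the opening and the grip force at its end. only (a regular expression) keeps the lines of the reply that match it, lines (a string "A,B") keeps lines A to B, and quiet returns only ok. Shift and turn numbers lie between -1 and 1, and a call with a number outside is refused. Input that does not fit is refused with a message, and nothing moves.
- robot.get_obs(): the state, without advancing time (a new reading comes with each control period).
- robot.camera(name): name is "scene" or "top"; returns a dict with "img" (480x640x3 uint8, red, green, blue), "fx", "fy", "cx", "cy" (pixels), "xyz" and "attitude" of the camera in the world. Camera axes: x right, y down, z forward; pixel columns grow to the right and rows downward; lengths in m; the calibration is good to about 2 mm. A picture is of the moment at which its call begins. There is no depth.
- robot.hand_in(): hands the job in; it is judged then, once.
The state is a dict: "time": time; "q": joint angles; "joint_velocities": joint speeds; "joint_torque": joint torques, N m; "position": TCP position; "tool_rot": TCP orientation; "ft_force": force on the tool from outside, world axes, zero at the start; "moment": the same for the moment, N m; "grip_width": finger opening in m; "grip_force": force on a finger pad.
Only numpy, scipy, OpenCV 4.12 (cv2) and the standard library are available. Lean on these libraries where they do the work, as an engineer would, in place of code of your own. Each camera call takes 0.05 s, during which the arm holds its last target. There are 200 camera calls.

## Working session

There is one attempt and no reset: what is moved stays moved. The work goes in short steps, Python scripts to look and compute and a tool call to move; the robot and the scene stay as the last step left them, time stands still between calls to the robot, and variables do not carry over. Pictures are saved under pics/ and viewed, at most 12 in all, crops included, and the job is handed in when it is done.

```bash
ls; mkdir -p pics; python3 - <<'E'
from rig import robot
import cv2
print(robot.grip_depth)
for n in("scene","top"):
    c=robot.camera(n); cv2.imwrite(f"pics/{n}0.png",c["img"][:,:,::-1]); print({k:v for k,v in c.items() if k!="img"})
o=robot.get_obs(); print(o)
E
```

```text
pics
rig.py
0.0187
{'fx': 570.6541695612154, 'fy': 570.6541695612154, 'cx': 326.1722860587625, 'cy': 228.43751427190185, 'xyz': array([-0.03611495, -0.49361548,  0.7213428 ]), 'attitude': array([ 0.8109928 , -0.42283084,  0.18893374, -0.35750357])}
{'fx': 557.3048270436361, 'fy': 557.3048270436361, 'cx': 323.3472250655975, 'cy': 240.42431492210838, 'xyz': array([ 0.43978254, -0.08650326,  1.19098954]), 'attitude': array([-0.69942624,  0.71213038, -0.03221165,  0.05133875])}
{'time': 0.1, 'q': array([ 9.97498570e-01,  5.28376070e-01,  1.43377966e+00, -3.00039184e-06,
        1.18144296e+00, -1.78516418e-01]), 'joint_velocities': array([-0.00054955, -0.0029117 , -0.00132421, -0.00115083,  0.00064503,
        0.00030786]), 'joint_torque': array([-1.34245934e-04, -4.40984845e+01, -1.77151322e+01,  6.35072007e-02,
        5.33855287e-02, -4.24880432e-05]), 'position': array([0.23998962, 0.57635564, 0.22166601]), 'tool_rot': array([ 1.96110681e-01,  9.80581253e-01, -9.33488866e-04, -3.66932845e-04]), 'ft_force': array([-0.27353744, -0.13472827, -0.00713167]), 'moment': array([ 0.01077531, -0.00543794,  0.02353983]), 'grip_force': 0.0, 'grip_width': 0.08662640812706573}
```

View pics/scene0.png

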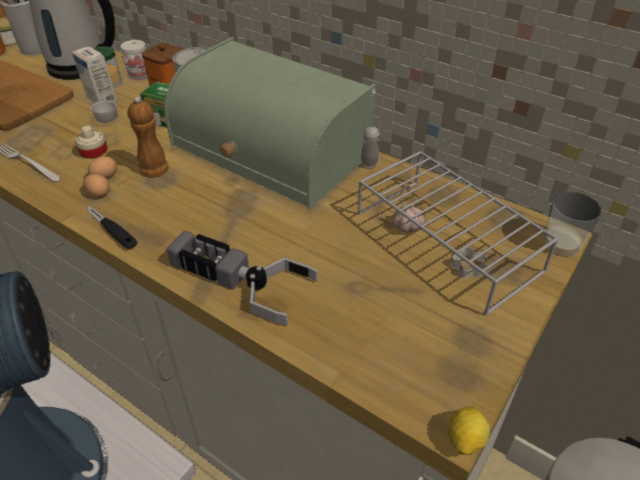

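View pics/top0.png

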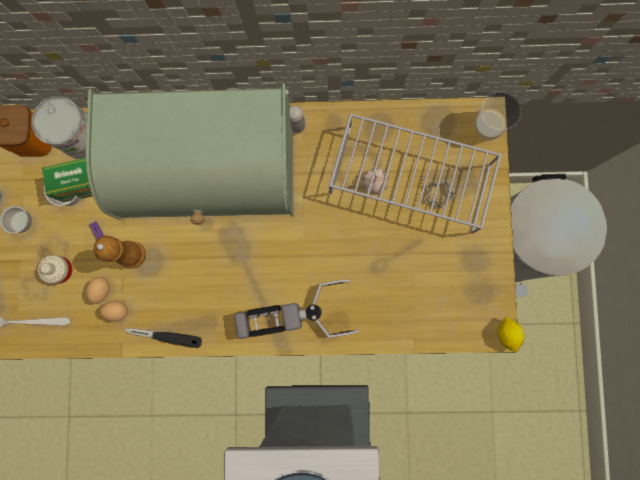

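The scene view shows the reacher at about (250,270), the garlic at (408,217) and the cutter at (468,262) under the shelf. In the top view the handle is near (267,321), with the jaws pointing right. The shelf front runs from (332,187) to (478,228), the cutter is at (437,194) and the garlic at (373,181). Next I'll zoom in on the top and scene views.

```bash
cat > h.py <<'E'
import numpy as np,cv2
from scipy.spatial.transform import Rotation as R
from rig import robot
def ray(c,p):
    d=R.from_quat(c["attitude"]).apply([(p[0]-c["cx"])/c["fx"],(p[1]-c["cy"])/c["fy"],1]); return np.array(c["xyz"]),d
def plane(c,p,z):
    o,d=ray(c,p); return o+d*(z-o[2])/d[2]
def proj(c,X):
    v=R.from_quat(c["attitude"]).inv().apply(np.array(X)-c["xyz"]); return np.array([c["fx"]*v[0]/v[2]+c["cx"],c["fy"]*v[1]/v[2]+c["cy"]])
def tri(c1,p1,c2,p2):
    o1,d1=ray(c1,p1);o2,d2=ray(c2,p2)
    s=np.linalg.lstsq(np.c_[d1,-d2],o2-o1,rcond=None)[0]
    a,b=o1+s[0]*d1,o2+s[1]*d2; return (a+b)/2,np.linalg.norm(a-b)
def crop(n,x,y,w,h,k):
    return cv2.resize(robot.camera(n)["img"][y:y+h,x:x+w,::-1],None,fx=k,fy=k,interpolation=cv2.INTER_CUBIC)
E
python3 - <<'E'
from h import *
a=crop("top",225,270,140,75,5.7); b=crop("scene",160,225,165,105,4.8)
cv2.imwrite("pics/a.png",np.vstack([a[:, :790][:300],b[:, :790][:300]]) if 0 else np.vstack([cv2.resize(a,(790,300)) if 0 else a[:427,:790], ])[:600])
cv2.imwrite("pics/b.png",b)
a=crop("top",325,105,180,130,4.4)
b=crop("scene",350,145,210,170,3.6)
cv2.imwrite("pics/c.png",a);cv2.imwrite("pics/d.png",b)
E
```

```text
(no output)
```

View pics/a.png

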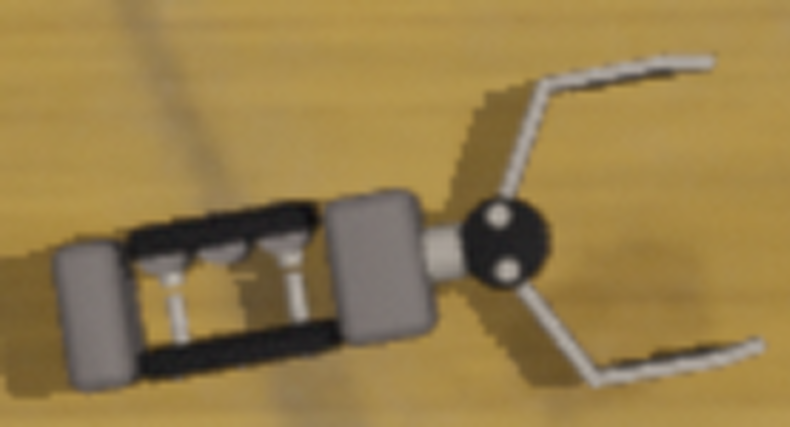

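View pics/b.png

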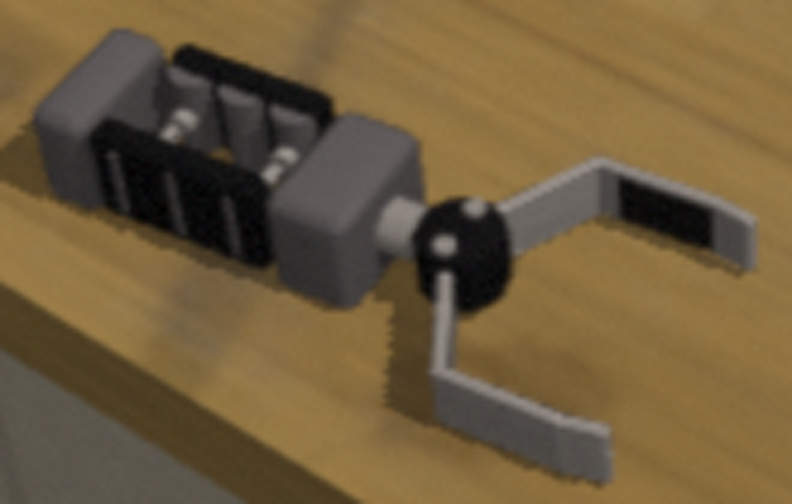

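View pics/c.png

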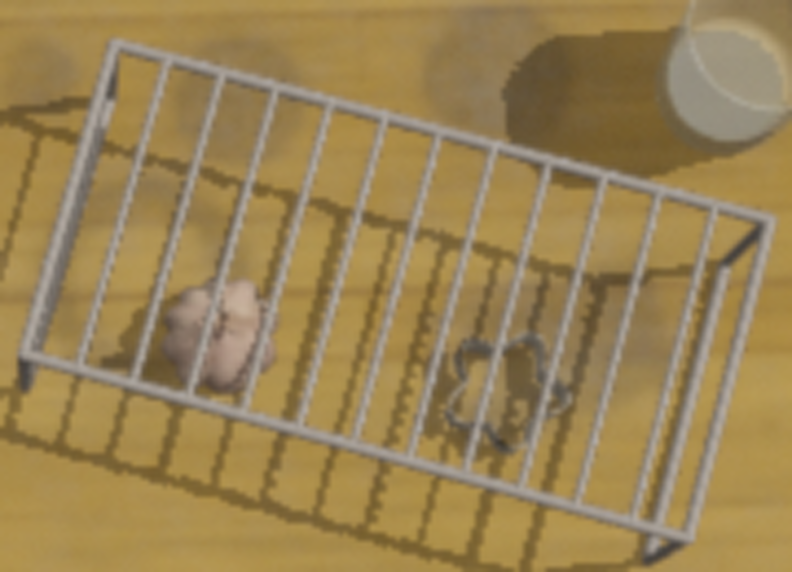

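View pics/d.png

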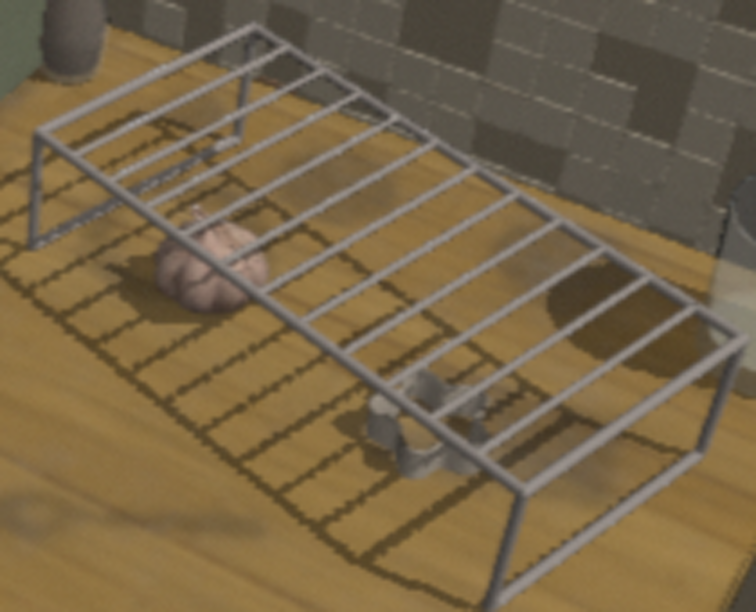

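The crops give these positions, in crop pixels:

- **Reacher, top view:** handle bars' centre (232,289), hub (504,242), jaw tips (712,62) and (762,347). The trigger is on the upper (+x) bar.
- **Shelf corners, top crop:** (25,355), (690,538), (115,45), (770,218).
- **Cutter star, top crop:** points at (460,345), (535,338), (570,395), (510,450), (448,398).
- **Garlic, top crop:** (218,335).

The scene crops show the same features.

```bash
python3 - <<'E'
from h import *
np.set_printoptions(precision=4,suppress=True)
T=robot.camera("top");S=robot.camera("scene")
A=lambda p:np.array(p)/5.7+[225,270]
B=lambda p:np.array(p)/4.8+[160,225]
C=lambda p:np.array(p)/4.4+[325,105]
D=lambda p:np.array(p)/3.6+[350,145]
for n,t,s in [("hub",A((504,242)),B((459,228))),("tipU",A((712,62)),B((752,215))),("tipL",A((762,347)),B((608,430))),
 ("barLmid",A((240,352)),B((185,153))),("barUmid",A((222,220)),B((256,72))),
 ("FL",C((25,355)),D((40,132))),("FR",C((690,538)),D((522,490))),("BL",C((115,45)),D((255,28))),("BR",C((770,218)),D((742,340))),
 ("cut",C((505,386)),D((428,412))),("garlic",C((218,335)),D((213,250)))]:
    print(n,*tri(T,t,S,s))
h=plane(T,A((232,289)),.046);hub=plane(T,A((504,242)),.040);u=plane(T,A((712,62)),.03);l=plane(T,A((762,347)),.03)
print("handle",h,"hub",hub,"tips",u,l,np.linalg.norm(u-l),"mid",(u+l)/2)
d=(u+l)/2-h;print("yaw tips",np.degrees(np.arctan2(d[1],d[0])),"len",np.linalg.norm(d[:2]));d=hub-h;print("yaw hub",np.degrees(np.arctan2(d[1],d[0])),np.linalg.norm(d[:2]))
for a,b in [((128,240),(312,208)),((143,372),(340,340))]:
    a,b=plane(T,A(a),.046),plane(T,A(b),.046);d=b-a;print("bar",a,b,np.degrees(np.arctan2(d[1],d[0])))
P=np.array([plane(T,C(p),.02) for p in [(460,345),(535,338),(570,395),(510,450),(448,398)]]);print("cutter",P.mean(0),P[:,:2])
r=[plane(T,C(p),.080) for p in [(25,355),(690,538),(115,45),(770,218)]]
print("rack",np.array(r));f=(r[0]+r[1])/2;print("rackx",(r[2]+r[3]-r[0]-r[1])/2, "y",(r[0]-r[1]+r[2]-r[3])/2)
x=(r[2]+r[3]-r[0]-r[1])/2;y=(r[0]-r[1]);y/=np.linalg.norm(y);x=np.array([y[1],-y[0],0])
print("yaw",np.degrees(np.arctan2(x[1],x[0])),"cut rel front mid",[(P.mean(0)-f)@x,(P.mean(0)-f)@y])
E
```

```text
hub [ 0.4283 -0.0333  0.0371] 0.0005689626241846297
tipU [ 0.4922 -0.1101  0.0348] 0.00048095473889265037
tipL [ 0.3899 -0.1261  0.0329] 0.0011405624629082759
barLmid [0.3921 0.0598 0.0494] 0.0021993758387079854
barUmid [0.4377 0.0673 0.0485] 0.0009800082838952368
FL [ 0.6833 -0.0743  0.0821] 7.084381479757078e-05
FR [ 0.5912 -0.3726  0.0835] 0.0023446622964435598
BL [ 0.8307 -0.1192  0.0802] 0.0004803950166847519
BR [ 0.74   -0.4177  0.0796] 0.0018642863108713657
cut [ 0.6757 -0.3039  0.02  ] 0.0028244044076878526
garlic [ 0.7019 -0.1676  0.0358] 0.002806447470790491
handle [0.4135 0.0638 0.046 ] hub [ 0.4285 -0.0336  0.04  ] tips [ 0.4923 -0.11    0.03  ] [ 0.3894 -0.1258  0.03  ] 0.10410004591618163 mid [ 0.4408 -0.1179  0.03  ]
yaw tips -81.4300820042546 len 0.18370607032396047
yaw hub -81.20938045861087 0.0985812743285747
bar [0.4315 0.1012 0.046 ] [0.4418 0.0349 0.046 ] -81.14725899811108
bar [0.3846 0.0958 0.046 ] [0.3948 0.0252 0.046 ] -81.76174688804969
cutter [ 0.6768 -0.3049  0.02  ] [[ 0.6971 -0.2843]
 [ 0.6997 -0.3205]
 [ 0.6713 -0.3361]
 [ 0.645  -0.3062]
 [ 0.6711 -0.2775]]
rack [[ 0.6837 -0.0742  0.08  ]
 [ 0.5923 -0.3746  0.08  ]
 [ 0.8306 -0.119   0.08  ]
 [ 0.7403 -0.4185  0.08  ]]
rackx [ 0.1475 -0.0444  0.    ] y [0.0909 0.2999 0.    ]
yaw -16.931404093513166 cut rel front mid [np.float64(0.06062769288899918), np.float64(-0.06573535797515906)]
```

The manual's scale: shifts go in shares of 0.25 m and turns go in shares of pi rad. Converting my numbers, -0.0254 m / 0.25 = -0.1016, -0.0223 m / 0.25 = -0.0892.

```bash
cat > go.py <<'E'
# usage: go.py x y z toolxyaw_deg : displacement left, in the tool's axes
from h import *
import sys
x,y,z,w=map(float,sys.argv[1:]);o=robot.get_obs()
r=R.from_quat(o["tool_rot"]);M=r.as_matrix()
yaw=np.degrees(np.arctan2(M[1,0],M[0,0]));t=(w-yaw+180)%360-180
d=r.inv().apply(np.array([x,y,z])-o["position"])
print("t",round(o["time"],2),"pos",o["position"].round(4),"yaw",yaw.round(2),"down",M[2,2].round(4),"d",d.round(4),"turn",np.radians(-t).round(4),"q",o["q"].round(2))
E
```

Request:
{"api": "advance", "payload": {"deltas": [[[-0.0892,-0.1016,0],0],[[-0.0892,-0.1016,0],0],[[-0.0892,-0.1016,0],0],[[-0.0892,-0.1016,0],0],[[-0.0892,-0.1016,0],0],[[-0.0892,-0.1016,0],0],[[-0.0892,-0.1016,0],0],[[-0.0892,-0.1016,0],0],[[-0.0892,-0.1016,0],0],[[-0.0892,-0.1016,0],0],[[-0.0892,-0.1016,0],0],[[-0.0892,-0.1016,0],0],[[-0.0892,-0.1016,0],0],[[-0.0892,-0.1016,0],0],[[-0.0892,-0.1016,0],0],[[-0.0892,-0.1016,0],0]], "finger_gap": 0.087}}

```text
time: 1.73
position: [0.4138, 0.0629, 0.2229]
tool_rot: [0.196, 0.981, 0.0, 0.0]
ft_force: [1.0, 0.2, -0.7]
grip_width: 0.0872
grip_force: 0.0
```

Request:
{"api": "advance", "payload": {"deltas": [[[0,0,0],0.0363],[[0,0,0],0.0363],[[0,0,0],0.0363],[[0,0,0],0.0363],[[0,0,0],0.0363],[[0,0,0],0.0363],[[0,0,0],0.0363],[[0,0,0],0.0363],[[0,0,0],0.0363],[[0,0,0],0]]}}

```text
time: 2.57
position: [0.4136, 0.0645, 0.2228]
tool_rot: [0.653, 0.757, 0.0, 0.0]
ft_force: [0.5, 0.2, -0.2]
grip_width: 0.087
grip_force: 0.0
```

```bash
python3 go.py 0.4135 0.0638 0.012 98.6
```

```text
t 2.57 pos [0.4136 0.0645 0.2228] yaw 98.48 down -1.0 d [-0.0007 -0.0003  0.2108] turn -0.002 q [-0.11  0.25  1.92  0.    0.97 -0.26]
```

Scaled: 0.025 m / 0.25 = 0.1, 0.02 m / 0.25 = 0.08.

Request:
{"api": "advance", "payload": {"deltas": [[[0,0,0.1],0],[[0,0,0.1],0],[[0,0,0.1],0],[[0,0,0.1],0],[[0,0,0.1],0],[[0,0,0.1],0],[[0,0,0.08],0],[[0,0,0.08],0],[[0,0,0.06],0],[[0,0,0.024],0],[[0,0,0],0]]}}

```text
time: 3.48
position: [0.413, 0.0646, 0.0105]
tool_rot: [0.651, 0.759, -0.001, -0.001]
ft_force: [-0.1, -0.5, 0.3]
grip_width: 0.0871
grip_force: 0.0
```

```bash
python3 go.py 0.4135 0.0638 0.012 98.6
```

```text
t 3.48 pos [0.413  0.0646 0.0105] yaw 98.7 down -1.0 d [-0.0008  0.0004 -0.0015] turn 0.0017 q [-0.11  0.7   2.1  -0.    0.34 -0.27]
```

Request:
{"api": "advance", "payload": {"deltas": [[[0,0,0],0],[[0,0,0],0],[[0,0,0],0],[[0,0,0],0],[[0,0,0],0],[[0,0,0],0]], "finger_gap": 0.052, "clamp_n": 15}}

```text
time: 3.98
position: [0.4145, 0.0645, 0.0121]
tool_rot: [0.652, 0.758, 0.001, 0.001]
ft_force: [2.5, 1.5, 1.3]
grip_width: 0.0563
grip_force: 0.9
```

Request:
{"api": "advance", "payload": {"deltas": [[[0,0,0],0],[[0,0,0],0],[[0,0,0],0]]}}

```text
time: 4.23
position: [0.4129, 0.0643, 0.012]
tool_rot: [0.652, 0.758, -0.0, -0.0]
ft_force: [-1.1, -3.5, 6.7]
grip_width: 0.0525
grip_force: 6.0
```

Scaled: -0.004 m / 0.25 = -0.016.

Request:
{"api": "advance", "payload": {"deltas": [[[0,0,-0.016],0],[[0,0,-0.016],0],[[0,0,-0.016],0],[[0,0,-0.016],0],[[0,0,0],0],[[0,0,0],0]]}}

```text
time: 4.73
position: [0.4136, 0.0646, 0.0278]
tool_rot: [0.652, 0.758, 0.0, 0.0]
ft_force: [-0.1, -0.1, -2.0]
grip_width: 0.0518
grip_force: 5.1
```

```bash
python3 - <<'E'
from h import *
a=crop("top",225,255,140,90,5); b=crop("scene",160,215,165,115,4.2)
cv2.imwrite("pics/e.png",b)
E
python3 go.py 0.525 -0.2585 0.022 163.1
```

```text
t 4.83 pos [0.4134 0.0646 0.0275] yaw 98.6 down -1.0 d [-0.3362  0.062   0.0055] turn -1.1257 q [-0.11  0.66  2.09  0.    0.39 -0.26]
```

View pics/e.png

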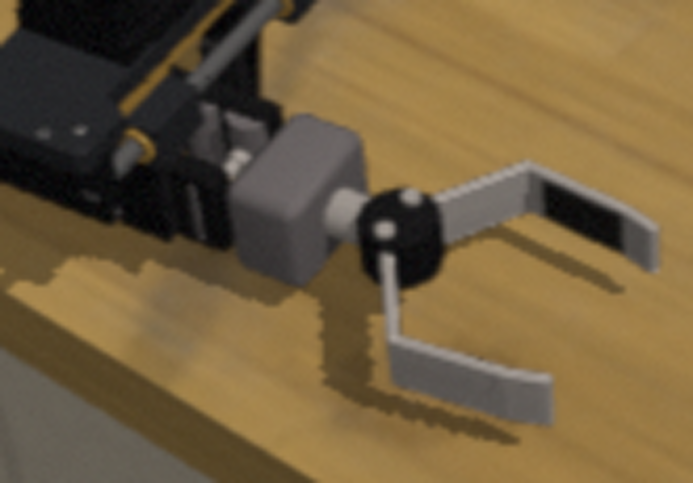

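The reacher is lifted level: its shadow is clear of the worktop all along. I'll carry it to a point in front of the shelf, then turn it.

Scaled: -0.0198 m / 0.25 = -0.0792, -0.0101 m / 0.25 = -0.0404.

Request:
{"api": "advance", "payload": {"deltas": [[[-0.04,-0.0092,0],0],[[-0.0792,-0.0184,0],0],[[-0.0792,-0.0184,0],0],[[-0.0792,-0.0184,0],0],[[-0.0792,-0.0184,0],0],[[-0.0792,-0.0184,0],0],[[-0.0792,-0.0184,0],0],[[-0.0792,-0.0184,0],0],[[-0.0792,-0.0184,0],0],[[-0.0792,-0.0184,0],0],[[-0.0792,-0.0184,0],0],[[-0.0792,-0.0184,0],0],[[-0.0792,-0.0184,0],0],[[-0.0792,-0.0184,0],0],[[-0.0404,-0.0092,0],0],[[0,0,0],0]]}}

```text
time: 6.17
position: [0.3899, -0.2198, 0.0271]
tool_rot: [0.654, 0.757, 0.0, -0.002]
ft_force: [-2.0, 1.0, -2.5]
grip_width: 0.0522
grip_force: 8.7
```

Request:
{"api": "advance", "payload": {"deltas": [[[0,0,0],-0.0159],[[0,0,0],-0.0286],[[0,0,0],-0.0286],[[0,0,0],-0.0286],[[0,0,0],-0.0286],[[0,0,0],-0.0286],[[0,0,0],-0.0286],[[0,0,0],-0.0286],[[0,0,0],-0.0286],[[0,0,0],-0.0286],[[0,0,0],-0.0286],[[0,0,0],-0.0286],[[0,0,0],-0.0255],[[0,0,0],-0.0019],[[0,0,0],0],[[0,0,0],0]]}}

```text
time: 7.5
position: [0.3913, -0.2189, 0.0276]
tool_rot: [0.147, 0.989, -0.0, -0.0]
ft_force: [-1.2, -0.3, -2.6]
grip_width: 0.052
grip_force: 5.1
```

```bash
python3 go.py 0.3907 -0.2197 0.014 163.1
python3 - <<'E'
from h import *
cv2.imwrite("pics/f.png",crop("top",320,130,190,215,2.75))
E
```

```text
t 7.5 pos [ 0.3913 -0.2189  0.0276] yaw 163.07 down -1.0 d [ 0.0003 -0.0009  0.0136] turn -0.0006 q [-0.76  0.67  2.02 -0.    0.45 -2.04]
```

View pics/f.png

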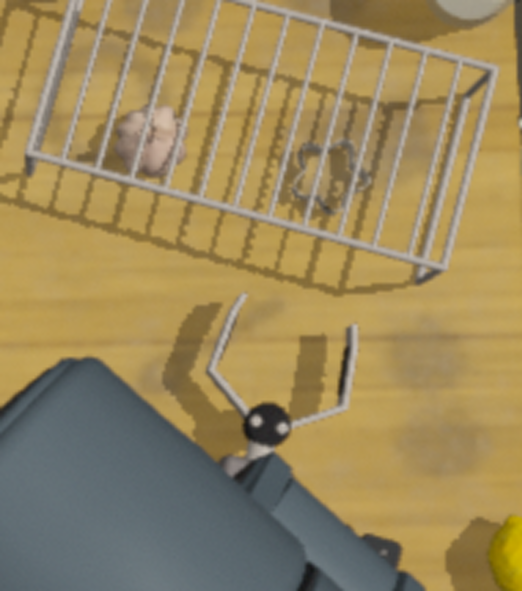

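The tool is in front of the shelf and aimed at the cutter. In this crop the hub is at (268,424), the tips at (243,296) and (354,326), and the cutter at (330,175). I'll check the numbers before pushing in.

```bash
python3 - <<'E'
from h import *
T=robot.camera("top")
F=lambda p:np.array(p)/2.75+[320,130]
h=plane(T,F((268,424)),.053)[:2];a=plane(T,F((243,296)),.046)[:2];b=plane(T,F((354,326)),.046)[:2]
c=plane(T,F((331,175)),.02)[:2]
m=(a+b)/2;d=m-h;print(h,a,b,np.linalg.norm(a-b),"yaw",np.degrees(np.arctan2(d[1],d[0])),np.linalg.norm(d),"cut",c)
u=np.array([.957,-.291]);v=np.array([.291,.957]);C=np.array([.6765,-.3045])
for n,p in(("hub",h),("tipmid",m),("tcp",robot.get_obs()["position"][:2])): print(n,(C-p)@u,(C-p)@v)
E
```

```text
[ 0.48213676 -0.24624332] [ 0.57843699 -0.23202391] [ 0.55424488 -0.31378332] 0.08526346931598743 yaw -17.56856297694303 0.0883239110859734 cut [ 0.67441968 -0.30628323]
hub 0.2029583106436753 0.0008080601325262393
tipmid 0.11461677583493937 0.001818548723594656
tcp 0.2978350445517818 0.0013613824676966813
```

Scaled: 0.005 m / 0.25 = 0.02, 0.0036 m / 0.25 = 0.0144.

Request:
{"api": "advance", "payload": {"deltas": [[[0,0,0.02],0],[[0,0,0.02],0],[[0,0,0.0144],0],[[0,0,0],0],[[0,0,0],0]]}}

```text
time: 8.02
position: [0.3909, -0.2193, 0.0135]
tool_rot: [0.147, 0.989, 0.0, -0.0]
ft_force: [-0.1, 0.1, -2.7]
grip_width: 0.0524
grip_force: 5.1
```

Request:
{"api": "advance", "payload": {"deltas": [[[-0.032,0.004,0],0],[[-0.048,0,0],0],[[-0.048,0,0],0],[[-0.048,0,0],0],[[-0.048,0,0],0],[[-0.048,0,0],0],[[-0.048,0,0],0],[[-0.048,0,0],0],[[-0.048,0,0],0],[[-0.048,0,0],0],[[-0.04,0,0],0],[[-0.032,0,0],0],[[-0.028,0,0],0],[[0,0,0],0],[[0,0,0.006],0],[[0,0,0],0]]}}

```text
time: 9.35
position: [0.5259, -0.2591, 0.0122]
tool_rot: [0.147, 0.989, 0.0, -0.0]
ft_force: [0.1, -0.3, -1.2]
grip_width: 0.052
grip_force: 5.1
```

```bash
python3 go.py 0.5257 -0.2593 0.012 163.1
python3 - <<'E'
from h import *
cv2.imwrite("pics/g.png",np.hstack([crop("top",370,130,135,150,2.9),crop("scene",395,190,135,150,2.9)]))
E
```

```text
t 9.35 pos [ 0.5259 -0.2591  0.0122] yaw 163.1 down -1.0 d [ 0.0001 -0.0002  0.0002] turn 0.0 q [-0.65  0.78  1.67  0.    0.69 -1.92]
```

View pics/g.png

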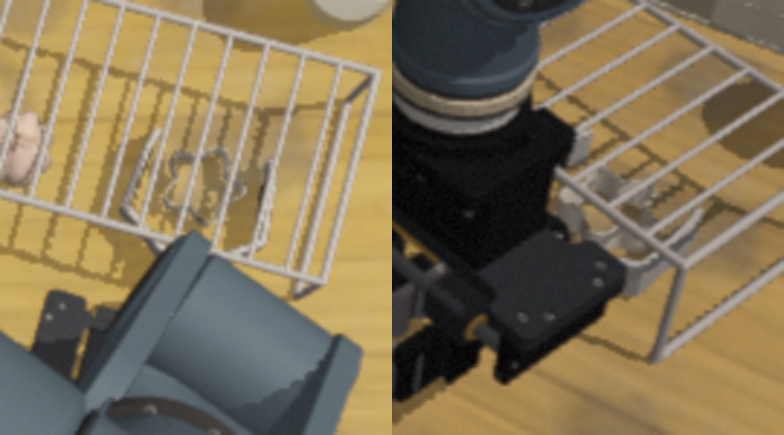

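The top crop (left half) shows the open jaws around the star at (203,185), with the tips at (155,135) and (270,165), past the cutter. Nothing is touching. Now I'll squeeze.

Request:
{"api": "advance", "payload": {"deltas": [[[0,0,0],0],[[0,0,0],0],[[0,0,0],0],[[0,0,0],0],[[0,0,0],0],[[0,0,0],0],[[0,0,0],0],[[0,0,0],0]], "finger_gap": 0.03, "clamp_n": 32}}

```text
time: 10.12
position: [0.5268, -0.2598, 0.0127]
tool_rot: [0.147, 0.989, -0.0, 0.001]
ft_force: [0.5, -0.9, -1.1]
grip_width: 0.0416
grip_force: 32.0
```

Request:
{"api": "advance", "payload": {"deltas": [[[0,0,0],0],[[0,0,0],0],[[0,0,0],0],[[0,0,0],0]]}}

```text
time: 10.45
position: [0.5267, -0.2597, 0.0126]
tool_rot: [0.147, 0.989, -0.0, 0.0]
ft_force: [1.4, -0.7, 0.6]
grip_width: 0.0415
grip_force: 32.0
```

Scaled: 0.01 m / 0.25 = 0.04, 0.008 m / 0.25 = 0.032.

Request:
{"api": "advance", "payload": {"deltas": [[[0.016,0,0],0],[[0.032,0,0],0],[[0.04,0,0],0],[[0.04,0,0],0],[[0.04,0,0],0],[[0.04,0,0],0],[[0.04,0,0],0],[[0.04,0,0],0],[[0.04,0,0],0],[[0.04,0,0],0],[[0.04,0,0],0],[[0.04,0,0],0],[[0.04,0,0],0],[[0.04,0,0],0],[[0.04,0,0],0],[[0.02,0,0],0],[[0,0,0],0],[[0,0,0],0]]}}

```text
time: 11.95
position: [0.385, -0.2163, 0.0124]
tool_rot: [0.147, 0.989, 0.0, -0.001]
ft_force: [-0.7, 0.1, -0.6]
grip_width: 0.0365
grip_force: 32.0
```

```bash
python3 - <<'E'
from h import *
cv2.imwrite("pics/i.png",np.hstack([crop("top",370,130,135,200,2.9),crop("scene",360,190,135,200,2.9)]))
E
```

```text
(no output)
```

View pics/i.png

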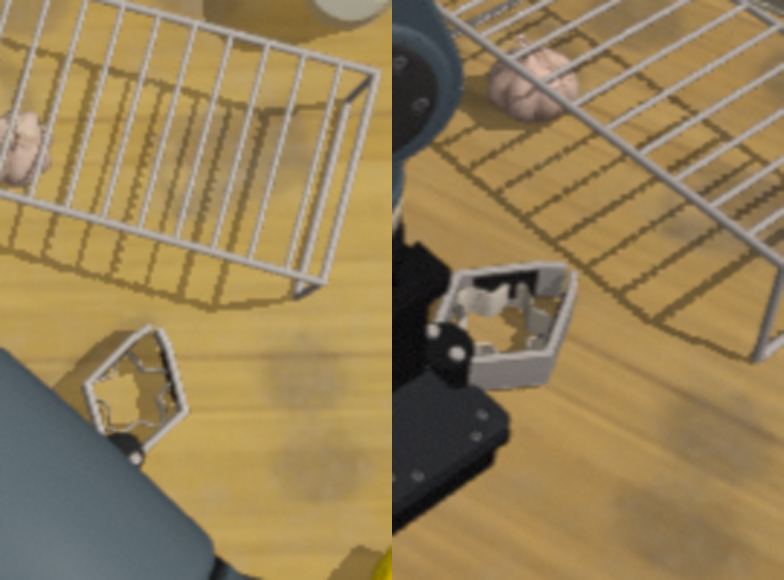

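The cutter is out on the open worktop inside the shut jaws, at (140,385) in the left half, well in front of the shelf edge. The garlic hasn't moved. Now I'll let go and rise.

Request:
{"api": "advance", "payload": {"deltas": [[[0,0,0],0],[[0,0,0],0],[[0,0,0],0],[[0,0,0],0],[[0,0,0],0],[[0,0,0],0]], "finger_gap": 0.052}}

```text
time: 12.55
position: [0.3858, -0.2168, 0.0124]
tool_rot: [0.147, 0.989, -0.0, 0.0]
ft_force: [-0.1, 0.3, -2.9]
grip_width: 0.0515
grip_force: 5.2
```

Request:
{"api": "advance", "payload": {"deltas": [[[0,0,0],0],[[0,0,0],0],[[0,0,0],0],[[0,0,0],0],[[0,0,0],0],[[0,0,0],0],[[0,0,0],0],[[0,0,0],0]], "finger_gap": 0.087}}

```text
time: 13.22
position: [0.3858, -0.2168, 0.0125]
tool_rot: [0.147, 0.989, -0.0, 0.0]
ft_force: [-0.1, 0.2, 0.1]
grip_width: 0.0861
grip_force: 0.0
```

Request:
{"api": "advance", "payload": {"deltas": [[[0,0,-0.02],0],[[0,0,-0.04],0],[[0,0,-0.08],0],[[0,0,-0.08],0],[[0,0,-0.08],0],[[0,0,-0.1],0],[[0,0,-0.1],0],[[0,0,-0.1],0],[[0,0,0],0]]}}

```text
time: 13.97
position: [0.3877, -0.2185, 0.1666]
tool_rot: [0.147, 0.989, -0.003, 0.004]
ft_force: [1.3, -0.6, 0.8]
grip_width: 0.0869
grip_force: 0.0
```

Request:
{"api": "advance", "payload": {"deltas": [[[0,0.12,0],0],[[0,0.12,0],0],[[0,0.12,0],0],[[0,0.12,0],0],[[0,0.12,0],0],[[0,0.12,0],0],[[0,0.12,0],0],[[0,0.12,0],0],[[0,0.12,0],0],[[0,0.12,0],0],[[0,0,0],0],[[0,0,0],0]]}}

```text
time: 14.97
position: [0.4725, 0.0715, 0.1621]
tool_rot: [0.145, 0.989, -0.0, -0.0]
ft_force: [-0.3, -0.6, -0.5]
grip_width: 0.0872
grip_force: 0.0
```

```bash
python3 - <<'E'
from h import *
cv2.imwrite("pics/j.png",crop("top",320,130,190,215,2.75))
E
```

```text
(no output)
```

View pics/j.png

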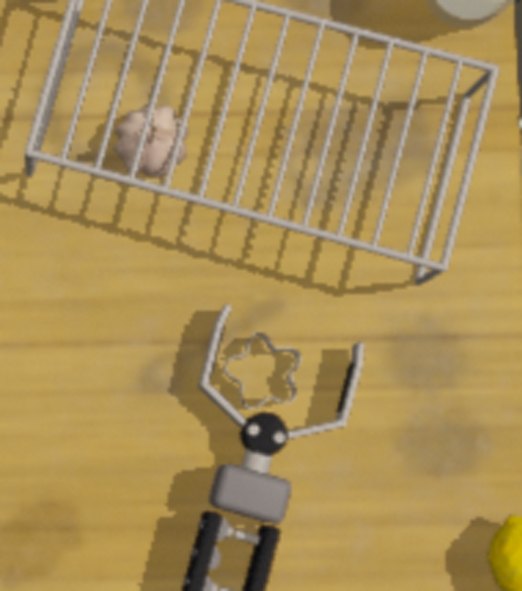

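The cutter at (261,370) lies free and well in front of the shelf, and the reacher lies open on the worktop. The garlic at (150,140) hasn't moved, and the robot is clear.

```bash
python3 -c "
from rig import robot
print(robot.hand_in())"
```

```text
the job is handed in; nothing more can be done
None
```

The cutter was drawn out with the reacher and lies on the open worktop in front of the shelf; reacher released, garlic unmoved, and the job was handed in at about 15 s of the 43 s allowed.

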